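# Hold the interlock key switch on

## Task

Pull the key with the round head upright out of the key stand, push its blade fully home into the key switch on the grey interlock console (the pins are sticky: wiggle it a little if it sticks) and only then turn it a quarter turn clockwise, seen from above, up to the stop. The switch springs back, so finish while still gripping the key and holding it turned at the stop. Leave the other two keys in the stand and the things on the desk where they are.

Things in the scene. Friction and masses are not known exactly. Their poses are not given: they have to be found in the camera images.
- round_key_bow (a point): Middle of the wanted key's head: an upright black plastic disc, 34 mm across, 9 mm thick, flat faces. It lies 25 mm above the underside of the key's shoulder and 49 mm above the blade tip. z: from blade to head (up), x: along the width of head and blade, y: across the thickness (pinch along y). Starts upright in any one of the stand's slots, with some play.
- round_key: The same key. Origin: middle of the shoulder's underside; same axes. Above it a steel shoulder 16 mm wide (x), 8 mm thick, 8 mm tall, then the head; below it a straight steel blade 10 mm wide, 4 mm thick, 24 mm long, its last 6 mm tapering to 7 x 1 mm. Works either way round. About 50 g. At the start the shoulder rests on the stand's top.
- square_key_bow (a point): Key with a square head, 34 x 34 mm. Steel blade, shoulder and stand slot as the round key; black head 9 mm thick. Stays in the stand. Origin at the middle of the head, 25 mm above the shoulder's underside.
- tbar_key_bow (a point): Key with a T-shaped head, its crossbar 36 mm wide at the top (top edge 42 mm above the shoulder's underside). Steel blade, shoulder and stand slot as the round key; black head 9 mm thick. Stays in the stand. Origin at the middle of the head, 25 mm above the shoulder's underside.
- stand: Fixed pale wooden key stand, 50 mm (x) by 170 mm (y) by 34 mm tall; origin at the centre of its underside. Three slots in its top in a row along its y, at the middle and 56 mm to either side, 28 mm deep; one key in each, in any order, all keys with their width along the row.
- keyway (a point): Centre of the key slot's mouth, level with the switch's plug face, 63 mm above the desk; turns with the plug. x: along the slot, z: up. Slot 13 x 5.2 mm, 32 mm deep, 2 mm bevel at the mouth. Two facing pairs of sprung pins, 9 and 15 mm down, must be pushed apart (10 to 15 N; rocking the key a little across the slot eases them). Fully home, the key's shoulder sits on the plug face. At the start the slot runs along the console's y.
- plug (a joint): Turn of the switch's plug in rad: 0 at rest, growing clockwise seen from above to the stop at 1.4. The key has about 0.15 rad of play in the slot, so the key itself must turn about 1.55 rad, a full quarter turn, to hold the plug at the stop. A spring turns it back to 0 when let go: about 0.02 N m at rest, 0.08 N m at the stop.
- console: Fixed grey sheet-metal console, 150 (x) by 190 (y) by 55 mm tall; origin at the centre of its underside. Key switch on top, 35 mm from the origin towards +y, its brass plug face 8 mm above the top in a steel ring 40 mm across. Unused: three lamps, 9 mm high, in a row at y = -30 mm; a grey mushroom button, 40 mm across, 27 mm high, at y = -66 mm.
- mug: White mug, 80 mm across, 85 mm tall, handle on its +y side; origin at the centre of its underside. Not used.
- tape_mid (a point): Middle of a white roll of tape lying flat, 52 mm across, 19 mm tall. Not used.
- screwdriver_grip (a point): Handle of a black-handled screwdriver lying on the desk. Not used.
- mouse: Black computer mouse, 105 x 60 x 34 mm; origin at the centre of its underside. Not used.
- bottle: Green bottle, 70 mm across, 230 mm tall; origin at the centre of its underside. Not used.

How it is judged:
By the outcome, as a careful person would: the job done as asked, in the order asked, and still so for the second after the job is handed in, while the arm keeps its last pose, push and grip.
It also fails if it takes over 54 s, if anything falls off the work surface, if the arm or the gripper's body presses on something with over 40 N, if the wrist force passes 120 N, or if a joint passes its speed limit or range.

## Robot

A 7-joint arm with a two-finger parallel gripper is mounted at the origin on the work surface. World frame = base frame: x ahead of the robot, y to its left, z up, the work surface at z = 0. Lengths are in m, angles in rad, forces in N, time in s.
With the tool pointing down it reaches from about 0.425 to 0.925 m from the base axis. Payload 6.8 kg.
Tool frame: the origin (TCP) lies on the front face of the gripper's body, between the roots of the fingers; the fingertips stand 73 mm ahead of it and the grasp point (between the pads) lies 54 mm ahead of it (env.nose_length is the distance from the TCP to the fingertips, in m); z points along the fingers, y is the direction in which the jaws open and shut (so a half turn about z gives the same grasp; the last joint's range is limited). The gripper opens to 85 mm and grips with 20 to 120 N. Pads are 22 mm wide; open, the fingers measure 114 mm over their backs; the gripper's body (76 mm by 85 mm) begins 54 mm behind the grasp point. The pads swing forward as they close: fully open they stand 13 mm farther back than shut.
Start: joints at [-1.352, 0.477, 0.022, 1.555, -0.011, 1.109, -0.083], TCP at [0.217, 0.639, 0.304] pointing down, gripper open.
Joint ranges: [-2.96, 2.96], [-0.34, 2.1], [-1.41, 1.46], [0.24, 2.44], [-1.37, 4.51], [0.17, 1.92], [-2.96, 2.96]. Speed limits (rad/s): [2.39, 2.39, 3.14, 3.14, 3.14, 3.14, 3.14].

## Interface

Orientations are given as a unit quaternion [w, x, y, z].
In Python, from cell import env, kin, camera, calibration, job gives the robot as it stands. The module is installed in compiled form; this text tells all that it offers. Calls block until the motion is done:
- env.reach(position, orientation): joint-space move of the TCP to a pose.
- env.movel(position, velocity=0.15, rot=None, stop_force=None): straight line of the TCP; rot=None keeps the orientation; velocity is the mean speed in m/s. With stop_force (N) it stops when the force on the tool has changed by that much, and returns True; else False.
- env.goto_joints(angles): joint-space move.
- env.grip(opening, f_grip=None): finger opening in m; f_grip is the grip in N (None keeps the last); returns when the fingers have stopped.
- env.dwell(seconds).
- kin.inverse_kinematics(position, orientation): joint angles nearest the present ones, or None.
- env.get_state(): the state.
- camera(name): name is "side" or "top"; returns (picture, depth): 400x640x3 uint8, blue, green, red; 400x640 float32, m along the optical axis (not along the pixel's ray), 0 where there is no reading.
- calibration(name): a dict with "fx", "fy", "cx", "cy" (pixels), "rvec" (rotation vector, rad) and "tvec" (3), from world to camera coordinates, as OpenCV has them. Camera axes: x right, y down, z forward; pixel columns grow to the right and rows downward; lengths in m; the calibration is good to about 2 mm. A picture is of the moment at which its call begins. calibration takes no time and is no camera call.
A pose or a line that the arm cannot do raises env.PlanningError and nothing moves.
- job.job_done(): hands the job in, once; it reports no verdict.
The state is a dict: "time": time; "qpos": joint angles; "joint_velocities": joint speeds; "joint_torque": joint torques, N m; "tcp_pos": TCP position; "orientation": TCP orientation; "force": force on the tool from outside, world axes, zero at the start; "torque": the same for the moment, N m; "opening": finger opening in m.
Only numpy, scipy, OpenCV 4.12 (cv2) and the standard library are available. Lean on these libraries where they do the work, as an engineer would, in place of code of your own. Each camera call takes 0.05 s, during which the arm holds its last target. There are 200 camera calls.

## Working session

There is one attempt and no reset: what is moved stays moved. The work goes in short steps, each a Python script; the robot and the scene stay as the last script left them, time stands still between calls to the robot, and variables do not carry over. Pictures are saved under pics/ and viewed, about 8 in all and at most 12, crops included, and the job is handed in when it is done.

```bash
mkdir -p pics; ls
cat > h.py <<'E'
import numpy as np, cv2
from cell import env, kin, camera, calibration, job
def cal(n):
    c=calibration(n); K=np.array([[c['fx'],0,c['cx']],[0,c['fy'],c['cy']],[0,0,1.]]); R=cv2.Rodrigues(np.array(c['rvec'],float))[0]
    return K,R,np.array(c['tvec'],float).ravel()
def ray(n,u,v):
    K,R,t=cal(n); d=R.T@np.linalg.inv(K)@np.array([u,v,1.]); return -R.T@t,d
def onplane(n,u,v,z):
    o,d=ray(n,u,v); return o+d*(z-o[2])/d[2]
def proj(n,P):
    K,R,t=cal(n); p=K@(R@np.array(P,float)+t); return p[:2]/p[2]
def cloud(n,depth):
    K,R,t=cal(n); v,u=np.mgrid[:400,:640]; p=np.stack([(u-K[0,2])/K[0,0]*depth,(v-K[1,2])/K[1,1]*depth,depth],-1)
    return (p-t)@R
def tri(a,b):
    o1,d1=ray(*a);o2,d2=ray(*b); d1/=np.linalg.norm(d1);d2/=np.linalg.norm(d2)
    s=np.linalg.lstsq(np.stack([d1,-d2],1),o2-o1,rcond=None)[0]; p,q=o1+s[0]*d1,o2+s[1]*d2
    return (p+q)/2,np.linalg.norm(p-q)
E
python3 - <<'E'
from h import *
for n in ('side','top'):
    im,d=camera(n); cv2.imwrite(f'pics/{n}0.png',im); np.save(f'{n}0.npy',d)
    print(n,calibration(n),ray(n,320,200))
s=env.get_state(); print(s['time'],s['tcp_pos'],s['orientation'],s['opening'],s['force'])
E
```

```text
pics
side {'fx': 496.38904427385353, 'fy': 496.38904427385353, 'cx': 317.7445751090952, 'cy': 205.01129589594865, 'rvec': array([ 0.28141284, -2.63182499,  1.47998561]), 'tvec': array([0.63555309, 0.08513098, 1.08596069])} (array([0.42932205, 0.99883124, 0.63914347]), array([ 0.18144781, -0.84059302, -0.51049254]))
top {'fx': 458.71989615491094, 'fy': 458.71989615491094, 'cx': 317.17591893786863, 'cy': 202.83083250039874, 'rvec': array([ 2.21153428, -2.18490878,  0.09775269]), 'tvec': array([0.07197315, 0.60422711, 1.00911899])} (array([0.53479467, 0.10184007, 1.04509088]), array([ 0.07285306, -0.02800687, -0.99698748]))
0.1 [0.21653609 0.6388825  0.30302753] [-7.51913980e-05  1.62657068e-01  9.86682316e-01 -8.24355009e-04] 0.08557786047602813 [-0.0269271  -0.96630523  0.25220066]
```

View pics/side0.png

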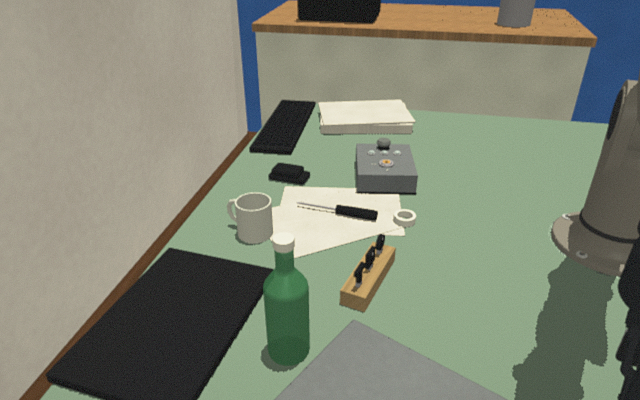

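View pics/top0.png

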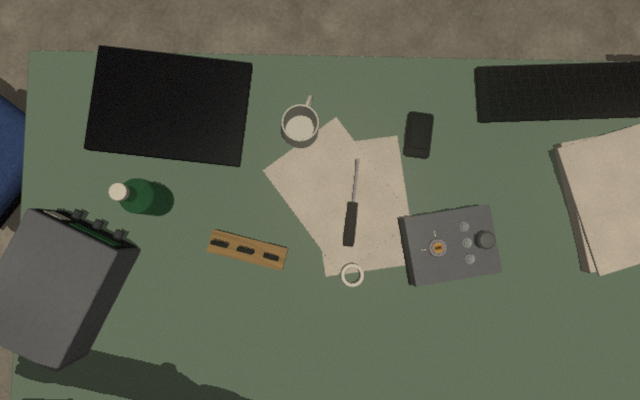

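The side view shows the stand at about (368,275) with three keys, and the console at (386,165). In the top view the stand is at (247,249) and the plug at (438,248). I'll enlarge the crops.

Run:
```python
import cv2,numpy as np
s=cv2.imread('pics/side0.png');t=cv2.imread('pics/top0.png')
a=cv2.resize(s[225:315,330:410],(400,450),interpolation=cv2.INTER_CUBIC)  #5x
b=cv2.resize(t[220:280,200:300],(400,240),interpolation=cv2.INTER_CUBIC)  #4x
c=cv2.resize(t[222:274,400:500],(400,208),interpolation=cv2.INTER_CUBIC)
cv2.imwrite('pics/crop0.png',np.hstack([a,np.vstack([b,c,np.zeros((2,400,3),np.uint8)])]))
from h import *
for n in('side','top'):
    d=np.load(n+'0.npy'); P=cloud(n,d)
    for u,v in ([(359,273),(370,258),(381,242),(386,163)] if n=='side' else [(220,244),(246,250),(271,256),(438,248),(233,246)]): print(n,u,v,P[v,u].round(3))
```

```text
side 359 273 [0.509 0.298 0.069]
side 370 258 [0.496 0.243 0.064]
side 381 242 [0.481 0.189 0.065]
side 386 163 [ 0.507 -0.188  0.054]
top 220 244 [0.511 0.283 0.079]
top 246 250 [0.499 0.229 0.077]
top 271 256 [0.487 0.176 0.079]
top 438 248 [ 0.506 -0.182  0.058]
top 233 246 [0.505 0.263 0.034]
```

View pics/crop0.png

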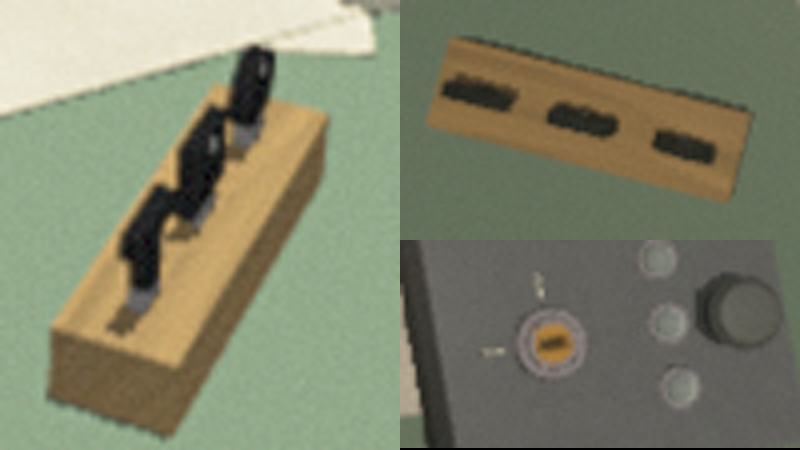

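Run:
```python
from h import *
T=cv2.imread('pics/top0.png');S=cv2.imread('pics/side0.png')
def rect(mask,name,z):
    cs,_=cv2.findContours(mask.astype(np.uint8),cv2.RETR_EXTERNAL,cv2.CHAIN_APPROX_NONE)
    c=max(cs,key=cv2.contourArea)[:,0,:]
    w=np.array([onplane(name,*p,z)[:2] for p in c],np.float32)*1000
    return cv2.minAreaRect(w),c
# stand top face
P=cloud('top',np.load('top0.npy')); hsv=cv2.cvtColor(T,cv2.COLOR_BGR2HSV)
m=(hsv[...,0]<25)&(hsv[...,1]>90); m[:, :195]=0; m[:,305:]=0; m[:225]=0;m[285:]=0
m=cv2.morphologyEx(m.astype(np.uint8),cv2.MORPH_CLOSE,np.ones((9,9)))
r,c=rect(m,'top',.034); print('stand',r)
b=cv2.boxPoints(r)/1000; L=[b[1]-b[0],b[2]-b[1]]; ax=max(L,key=np.linalg.norm); ax/=np.linalg.norm(ax); ax*=np.sign(ax[1]); print('row axis',ax,np.degrees(np.arctan2(ax[1],ax[0])))
ctr=np.array(r[0])/1000
for n,I in(('top',T),('side',S)):
    Q=cloud(n,np.load(n+'0.npy')).reshape(-1,3); V=I.max(2).reshape(-1)
    a=(Q[:,:2]-ctr)@ax; o=(Q[:,:2]-ctr)@np.array([ax[1],-ax[0]])
    for k in(-.056,0,.056):
        s=(abs(a-k)<.026)&(abs(o)<.03)&(Q[:,2]>.047)&(Q[:,2]<.09)
        print(n,k,s.sum(),'mean a,o',a[s].mean().round(4),o[s].mean().round(4),'zmax',Q[s,2].max().round(3))
        print('   ',[(z,(np.ptp(a[s&(abs(Q[:,2]-z)<.002)]).round(3) if (s&(abs(Q[:,2]-z)<.002)).sum()>1 else 0),(s&(abs(Q[:,2]-z)<.002)).sum()) for z in(.05,.054,.058,.062,.066,.07,.074,.078)])
        # pixel centroids of dark pixels
        U=np.nonzero(s&(V<60))[0]; print('    px',(U%640).mean().round(1) if len(U) else 0,(U//640).mean().round(1) if len(U) else 0,len(U))
# plug & console
br=(hsv[...,0]<25)&(hsv[...,1]>110)&(hsv[...,2]>90); br[:,:425]=0; br[:,452:]=0; br[:235]=0; br[262:]=0
ys,xs=np.nonzero(br); print('brass top',xs.mean(),ys.mean(),len(xs),xs.min(),xs.max(),ys.min(),ys.max())
h2=cv2.cvtColor(S,cv2.COLOR_BGR2HSV); bs=(h2[...,0]<25)&(h2[...,1]>90)&(h2[...,2]>70); bs[:,:372]=0;bs[:,400:]=0;bs[:152]=0;bs[174:]=0
y2,x2=np.nonzero(bs); print('brass side',x2.mean(),y2.mean(),len(x2))
at=((xs.min()+xs.max())/2,(ys.min()+ys.max())/2); as_=((x2.min()+x2.max())/2,(y2.min()+y2.max())/2)
print('plug tri',tri(('top',*at),('side',*as_)),'top@.063',onplane('top',*at,.063),'side@.063',onplane('side',*as_,.063))
cm=(P[...,2]>.045)&(P[...,2]<.06)&(hsv[...,1]<60); cm[:,:395]=0;cm[:,510:]=0;cm[:190]=0;cm[295:]=0
cm=cv2.morphologyEx(cm.astype(np.uint8),cv2.MORPH_CLOSE,np.ones((7,7))); print('console',rect(cm,'top',.055)[0])
```

```text
stand ((498.4877014160156, 231.90780639648438), (170.2882537841797, 50.85285186767578), 76.13634490966797)
row axis [0.23961246 0.97086865] 76.13633
top -0.056 80 mean a,o -0.0568 0.0008 zmax 0.081
    [(0.05, np.float64(0.018), np.int64(3)), (0.054, np.float64(0.009), np.int64(2)), (0.058, np.float64(0.034), np.int64(3)), (0.062, np.float64(0.002), np.int64(2)), (0.066, np.float64(0.032), np.int64(7)), (0.07, np.float64(0.031), np.int64(16)), (0.074, np.float64(0.024), np.int64(30)), (0.078, np.float64(0.015), np.int64(15))]
    px 270.5 256.4 67
top 0 88 mean a,o -0.0009 0.0008 zmax 0.081
    [(0.05, np.float64(0.02), np.int64(2)), (0.054, np.float64(0.013), np.int64(3)), (0.058, np.float64(0.008), np.int64(2)), (0.062, np.float64(0.023), np.int64(4)), (0.066, np.float64(0.032), np.int64(3)), (0.07, np.float64(0.009), np.int64(2)), (0.074, np.float64(0.033), np.int64(23)), (0.078, np.float64(0.032), np.int64(46))]
    px 245.1 249.8 82
top 0.056 82 mean a,o 0.0549 0.0005 zmax 0.081
    [(0.05, 0, np.int64(1)), (0.054, 0, np.int64(0)), (0.058, 0, np.int64(1)), (0.062, 0, np.int64(1)
[... 1084 characters left out ...]
 (0.054, np.float64(0.01), np.int64(9)), (0.058, np.float64(0.01), np.int64(7)), (0.062, np.float64(0.011), np.int64(5)), (0.066, np.float64(0.033), np.int64(13)), (0.07, np.float64(0.035), np.int64(17)), (0.074, np.float64(0.036), np.int64(49)), (0.078, np.float64(0.032), np.int64(20))]
    px 359.2 271.7 102
brass top 437.968253968254 247.31746031746033 63 434 442 243 252
brass side 385.85 161.05 20
plug tri (array([ 0.50742637, -0.17999732,  0.06339736]), np.float64(0.000562086200627783)) top@.063 [ 0.50769527 -0.18008121  0.063     ] side@.063 [ 0.50720269 -0.18086777  0.063     ]
console ((514.4775390625, -213.65859985351562), (150.21234130859375, 193.20321655273438), 9.945223808288574)
```

The depth profile identifies the keys: the head at row −56 mm narrows towards its top (31, 24, then 15 mm), so it is round. The middle head stays at 32 mm (square), and +56 mm has a 10 mm stem (T). The plug triangulates to z = 63.4 mm with a 0.6 mm ray gap, and the console rectangle agrees to about 1 mm. Next I check the IK branches.

```bash
cat >> h.py <<'E'
from scipy.spatial.transform import Rotation as Ro
def Q(deg,tilt=0.,about=None):
    """tool down, tool x at angle deg; optional tilt (deg) about the tool's own axis 'x' or 'y'"""
    c,s=np.cos(np.radians(deg)),np.sin(np.radians(deg))
    r=Ro.from_matrix(np.array([[c,s,0],[s,-c,0],[0,0,-1.]]))
    if about: r=r*Ro.from_euler(about,tilt,degrees=True)
    x,y,z,w=r.as_quat(); return [w,x,y,z]
KEY=np.array([.4851,.1775]); PLUG=np.array([.5076,-.1800]); ROW=76.1; SLOT=99.9
E
python3 - <<'E'
from h import *
print(tri(('top',270.5,256.4),('side',379.7,242.1)), proj('top',[*KEY,.07]),proj('side',[*KEY,.059]))
for o in(0,180):
    for p,a in((KEY,ROW),(PLUG,SLOT),(PLUG,SLOT-45),(PLUG,SLOT-90),(PLUG,SLOT-100)):
        for z in (.115,.23):
            q=kin.inverse_kinematics([*p,z],Q(a+o)); print(o,a,z,None if q is None else np.round(q,2))
s=env.get_state(); R=Ro.from_quat(np.roll(s['orientation'],-1)).as_matrix(); print(R.round(2))
E
```

```text
(array([0.48437531, 0.17852248, 0.05768038]), np.float64(0.0008033154580766468)) [270.54621952 256.54332631] [379.23326013 241.22366219]
0 76.1 0.115 [-0.81  0.53  0.42  2.1  -0.38  0.59 -0.36]
0 76.1 0.23 [-0.89  0.34  0.51  2.03 -0.22  0.83 -0.49]
0 99.9 0.115 [-0.45  0.74  0.93  2.07 -0.87  0.79  1.2 ]
0 99.9 0.23 [-0.5   0.5   0.96  2.   -0.52  0.91  0.91]
0 54.900000000000006 0.115 [-0.46  0.75  0.94  2.07 -0.88  0.79  0.43]
0 54.900000000000006 0.23 [-0.52  0.52  1.    2.   -0.55  0.92  0.16]
0 9.900000000000006 0.115 [-0.45  0.75  0.93  2.07 -0.88  0.79 -0.37]
0 9.900000000000006 0.23 [-0.53  0.53  1.02  2.   -0.57  0.93 -0.61]
0 -0.09999999999999432 0.115 [-0.44  0.74  0.92  2.07 -0.86  0.78 -0.55]
0 -0.09999999999999432 0.23 [-0.54  0.53  1.02  2.   -0.57  0.93 -0.79]
180 76.1 0.115 [-0.35  0.49 -0.15  2.07  0.13  0.59  2.31]
180 76.1 0.23 [-0.42  0.31 -0.06  2.    0.03  0.83  2.4 ]
180 99.9 0.115 [-0.6   1.02  1.26  2.07 -1.18  1.07 -1.68]
180 99.9 0.23 [-0.65  0.72  1.28  2.   -0.8   1.06 -1.96]
180 54.900000000000006 0.115 [ 0.83  0.65 -0.79  1.98  0.66  0.78  2.19]
180 54.900000000000006 0.23 [ 0.99  0.53 -0.98  1.91  0.52  0.99  2.29]
180 9.900000000000006 0.115 [-0.07  0.55  0.38  2.04 -0.34  0.61  2.28]
180 9.900000000000006 0.23 [-0.36  0.42  0.75  1.99 -0.38  0.87  2.34]
180 -0.09999999999999432 0.115 [-0.08  0.55  0.39  2.04 -0.36  0.61  2.12]
180 -0.09999999999999432 0.23 [-0.35  0.42  0.74  1.99 -0.37  0.87  2.15]
[[-0.95  0.32 -0.  ]
 [ 0.32  0.95 -0.  ]
 [-0.   -0.   -1.  ]]
```

The o=0 branch keeps joint 7 well inside its range. I go above the key, descend, grip and lift.

Run:
```python
from h import *
env.reach([*KEY,.26],Q(ROW)); env.grip(.045,70)
print(env.movel([*KEY,.115],.12,stop_force=8), env.get_state()['tcp_pos'])
im,_=camera('side'); cv2.imwrite('pics/grasp_s.png',im)
env.grip(0.0,70); s=env.get_state(); print('opening',s['opening'],s['force'].round(1),s['time'])
env.movel([*KEY,.135],.05); env.movel([*KEY,.25],.15)
s=env.get_state(); print(s['opening'],s['force'].round(1),s['time'],s['tcp_pos'])
im2,d=camera('side'); np.save('lift_s.npy',d); t,_=camera('top')
cv2.imwrite('pics/lift_s.png',im2)
u,v=proj('side',[*KEY,.18]).astype(int)
c=lambda i,x,y,w,h: cv2.resize(i[y:y+h,x:x+w],(400,400*h//w),interpolation=cv2.INTER_CUBIC)
cv2.imwrite('pics/lift_c.png',np.hstack([c(im2,u-50,v-60,100,125),c(im2,330,200,100,125)]))
```

```text
False [0.48552817 0.17765654 0.1156141 ]
opening 0.007724974976929617 [-2.1 -0.1  6.9] 4.3333
0.007812357603144945 [-0.1  0.6 -0.8] 5.8 [0.48454878 0.17736614 0.24921442]
```

View pics/lift_c.png

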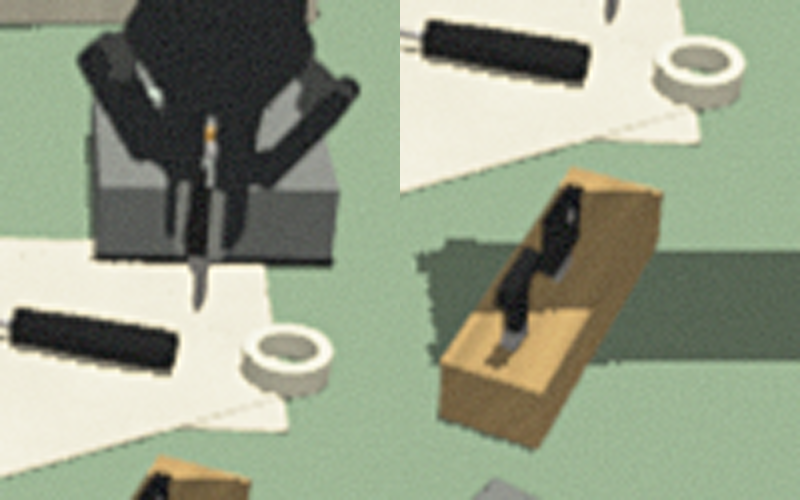

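The round key hangs upright in the jaws, with the tip near crop pixel (197,308), and the other two keys are still in the stand. I move above the switch and look.

Run:
```python
from h import *
u,v=proj('side',[*KEY,.18]).astype(int); tip=(u-50+197/4,v-60+308/4)
print('tip px',tip,'expected',proj('side',[*KEY,.145]))
env.reach([*PLUG,.25],Q(SLOT)); env.movel([*PLUG,.19],.1)
s=env.get_state(); print(s['tcp_pos'],s['time'],s['force'].round(1))
im,d=camera('side'); np.save('ov_s.npy',d); t,_=camera('top'); cv2.imwrite('pics/ov_s.png',im); cv2.imwrite('pics/ov_t.png',t)
tc=s['tcp_pos']; print('expected tip',proj('side',[*tc[:2],tc[2]-.105]),'mouth',proj('side',[*PLUG,.063]))
cv2.imwrite('pics/ov_c.png',cv2.resize(im[110:190,340:440],(800,640),interpolation=cv2.INTER_CUBIC)[:600])
```

```text
tip px (np.float64(382.25), np.float64(205.0)) expected [381.92859531 204.60364424]
[ 0.50792789 -0.18008598  0.19031452] 7.9917 [ 0.4 -0.   0.1]
expected tip [386.26839228 153.34615044] mouth [385.81475618 161.13022289]
```

View pics/ov_c.png

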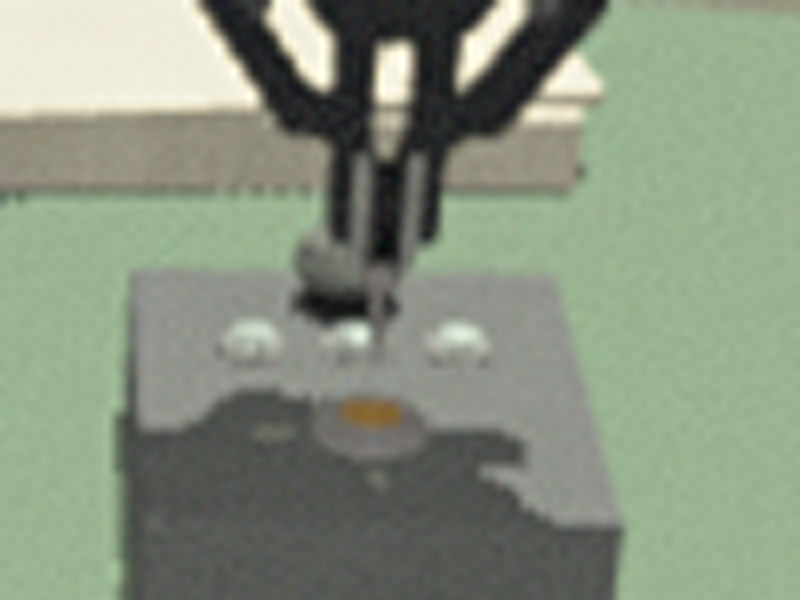

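The tip is at about (387.2,153.7) px and the slot at (386.5,161.5), so allowing for parallax they line up within 1 mm. I insert with a force guard, with lateral forces printed.

Run:
```python
from h import *
def st(l): s=env.get_state(); print(l,s['tcp_pos'].round(4),'F',s['force'].round(1),'T',s['torque'].round(2),'op',round(s['opening'],4),'t',round(s['time'],2))
print(env.movel([*PLUG,.166],.03,stop_force=10)); st('mouth')   # tip ~2 mm in
print(env.movel([*PLUG,.160],.02,stop_force=12)); st('pins1')
print(env.movel([*PLUG,.142],.02,stop_force=28)); st('push')
```

```text
False
mouth [ 0.5077 -0.1801  0.1661] F [ 0.3 -0.3 -0.1] T [-0.02 -0.01  0.02] op 0.0081 t 9.04
False
pins1 [ 0.5075 -0.18    0.1599] F [-0.3  0.3 -1. ] T [0.02 0.02 0.02] op 0.0079 t 9.49
False
push [ 0.5078 -0.1807  0.1431] F [-4.3  0.7 14.9] T [-0.01  1.    0.01] op 0.0079 t 10.54
```

Run:
```python
from h import *
def st(l): s=env.get_state(); print(l,s['tcp_pos'].round(4),'F',s['force'].round(1),'T',s['torque'].round(2),'op',round(s['opening'],4),'t',round(s['time'],2))
im,d=camera('side'); cv2.imwrite('pics/in1.png',im)
cv2.imwrite('pics/in1_c.png',cv2.resize(im[110:185,340:440],(800,600),interpolation=cv2.INTER_CUBIC))
print(proj('side',[*PLUG,.063]),proj('side',[*PLUG,.071]),'tips',proj('side',[*PLUG,.071]))
```

```text
[385.81475618 161.13022289] [386.02052198 158.36454681] tips [386.02052198 158.36454681]
```

View pics/in1_c.png

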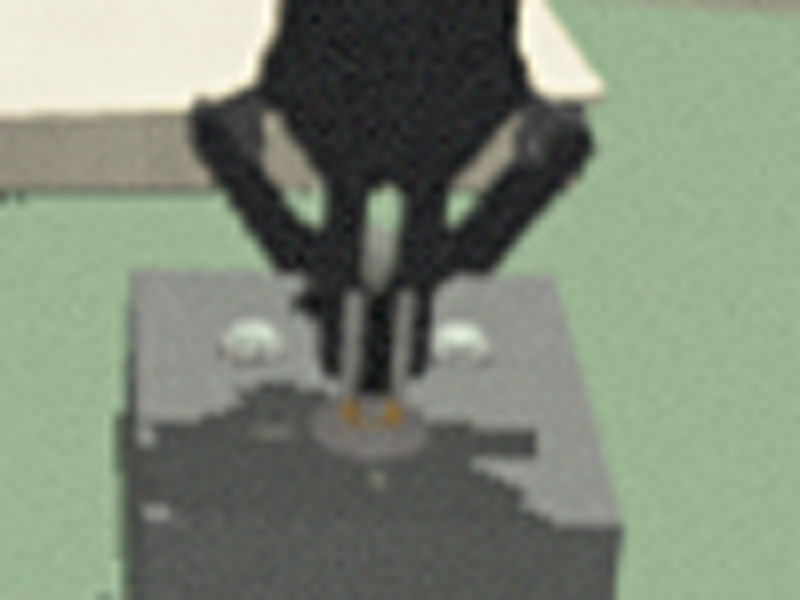

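The shoulder looks seated on the brass (386,161). I test this with a small rock and a firmer push.

```bash
cat >> h.py <<'E'
def st(l):
    s=env.get_state(); print(l,s['tcp_pos'].round(4),'F',s['force'].round(1),'T',s['torque'].round(2),'op',round(s['opening'],4),'t',round(s['time'],2)); return s
def pose(deg,z,tilt=0.):
    """TCP pose with the pivot (mouth centre) fixed, key tilted about its own x"""
    q=Q(deg,tilt,'x' if tilt else None); a=Ro.from_quat(np.roll(q,-1)).as_matrix()[:,2]
    return np.array([*PLUG,.063])-a*(z-.063),q
E
python3 - <<'E'
from h import *
for tl in(1.5,-1.5,0):
    p,q=pose(SLOT,.1415,tl); print(env.movel(p,.02,rot=q,stop_force=25)); st(tl)
print(env.movel([*PLUG,.139],.01,stop_force=22)); st('press')
E
```

```text
False
1.5 [ 0.5101 -0.1799  0.1429] F [-4.9  2.3 19.7] T [0.67 1.21 0.02] op 0.0079 t 10.85
False
-1.5 [ 0.5055 -0.1806  0.1428] F [-5.1  2.2 19. ] T [ 0.4   1.38 -0.  ] op 0.0081 t 11.21
False
0 [ 0.5078 -0.1802  0.1427] F [-5.7  2.6 18.7] T [0.4  1.2  0.01] op 0.0084 t 11.46
True
press [ 0.5078 -0.1803  0.1429] F [-3.8  1.7 11.9] T [0.61 0.75 0.02] op 0.0081 t 11.69
```

z stays at 0.143 whatever the push or rock, so the shoulder bottoms out and the key is home. I turn clockwise in steps, watching the moment.

Run:
```python
from h import *
env.movel([*PLUG,.1415],.02,rot=Q(SLOT)); st(0)
for a in(10,20,35,50,65,78,85,89):
    env.movel([*PLUG,.1415],.02,rot=Q(SLOT-a)); s=st(a)
    if np.abs(s['force']).max()>45 or abs(s['torque'][2])>1: print('STOP');break
R=Ro.from_quat(np.roll(s['orientation'],-1)).as_matrix(); print(np.degrees(np.arctan2(R[1,0],R[0,0])))
```

```text
0 [ 0.5078 -0.18    0.1428] F [-5.   3.6 20.3] T [ 0.63  1.24 -0.01] op 0.0078 t 11.94
10 [ 0.5075 -0.18    0.1428] F [-6.   2.4 20.6] T [0.86 1.46 0.04] op 0.0081 t 12.27
20 [ 0.5072 -0.1801  0.1428] F [-7.2  2.8 21.8] T [0.83 1.71 0.04] op 0.008 t 12.59
35 [ 0.5067 -0.1801  0.1427] F [-8.4  3.4 23.5] T [0.96 1.91 0.01] op 0.0081 t 13.0
50 [ 0.5064 -0.1798  0.1427] F [-9.5  4.5 25. ] T [1.15 2.2  0.07] op 0.0082 t 13.41
65 [ 0.5062 -0.1795  0.1426] F [-10.3   4.7  26.9] T [1.41 2.4  0.06] op 0.0079 t 13.82
78 [ 0.506  -0.1793  0.1426] F [-11.1   7.   27.7] T [1.7  2.53 0.11] op 0.0078 t 14.19
85 [ 0.506  -0.1792  0.1426] F [-10.5   7.5  28.5] T [1.82 2.51 0.04] op 0.0078 t 14.47
89 [ 0.506  -0.1791  0.1427] F [-10.9   7.4  29.9] T [1.96 2.5  0.11] op 0.0081 t 14.72
10.884072977535713
```

Run:
```python
from h import *
P=[PLUG[0]+0,PLUG[1],.1425]
for a in(91,93,95,97):
    env.movel(P,.02,rot=Q(SLOT-a)); env.dwell(.2); T=np.mean([ (env.dwell(.02),env.get_state()['torque'][2])[1] for _ in range(15)]); s=st(a)
    R=Ro.from_quat(np.roll(s['orientation'],-1)).as_matrix(); print('  yaw turned',SLOT-np.degrees(np.arctan2(R[1,0],R[0,0])),'Tz mean',T)
    if T>.5: break
im,_=camera('side'); cv2.imwrite('pics/turn_s.png',im); t,_=camera('top'); cv2.imwrite('pics/turn_t.png',t)
cv2.imwrite('pics/turn_c.png',cv2.resize(im[110:185,340:440],(800,600),interpolation=cv2.INTER_CUBIC))
```

```text
91 [ 0.5059 -0.1789  0.1428] F [-8.2  5.7 18.9] T [1.45 1.98 0.16] op 0.008 t 15.42
  yaw turned 90.96570806027228 Tz mean 0.19568610330528377
93 [ 0.5059 -0.1788  0.1429] F [-9.1  6.6 19.9] T [1.59 2.07 0.25] op 0.0083 t 16.12
  yaw turned 92.95366921559639 Tz mean 0.24783408366659984
95 [ 0.506  -0.1788  0.1429] F [-9.1  6.8 20.1] T [1.66 2.07 0.13] op 0.008 t 16.82
  yaw turned 94.97304157826754 Tz mean 0.13478143034306242
97 [ 0.506  -0.1787  0.1429] F [-8.4  6.5 20.1] T [1.69 2.1  0.33] op 0.0082 t 17.52
  yaw turned 96.94580097541586 Tz mean 0.2822155234337344
```

View pics/turn_c.png

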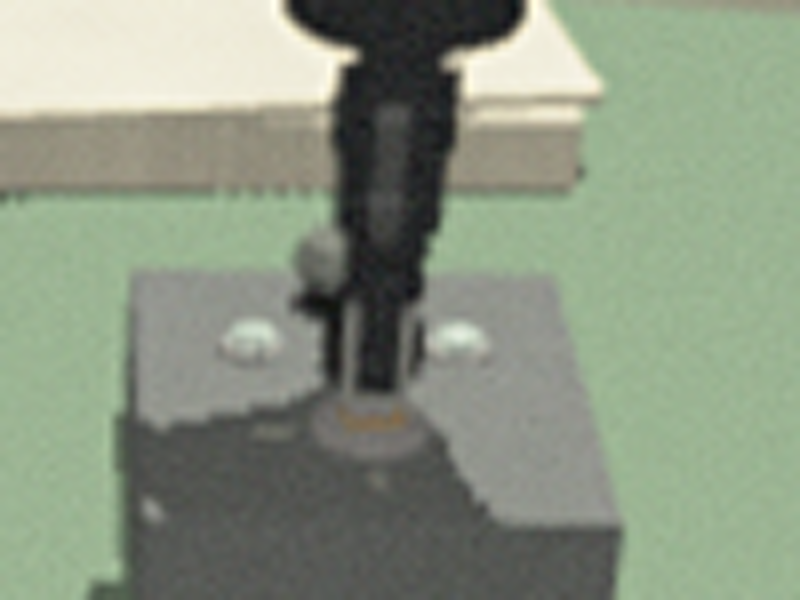

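The shoulder is seated flat and seen broadside, so the key has turned. Tz rose from about 0.07 N m to 0.2–0.3, against at most 0.08 from the spring, so it is at the stop. One last steadiness check, plus a look at the whole scene.

Run:
```python
from h import *
T=[]
for _ in range(20): env.dwell(.05); T.append(env.get_state()['torque'][2])
print(np.mean(T[:10]),np.mean(T[10:]),np.std(T)); st('hold')
a=cv2.imread('pics/top0.png');b=cv2.imread('pics/turn_t.png')
cv2.imwrite('pics/fin.png',np.vstack([cv2.resize(b,(480,300)),cv2.resize(cv2.imread('pics/turn_s.png'),(480,300))]))
```

```text
0.2772921587727471 0.2816669545877422 0.026583099882477795
hold [ 0.506  -0.1787  0.1429] F [-9.1  7.6 20.4] T [1.75 2.09 0.34] op 0.0081 t 18.62
```

View pics/fin.png

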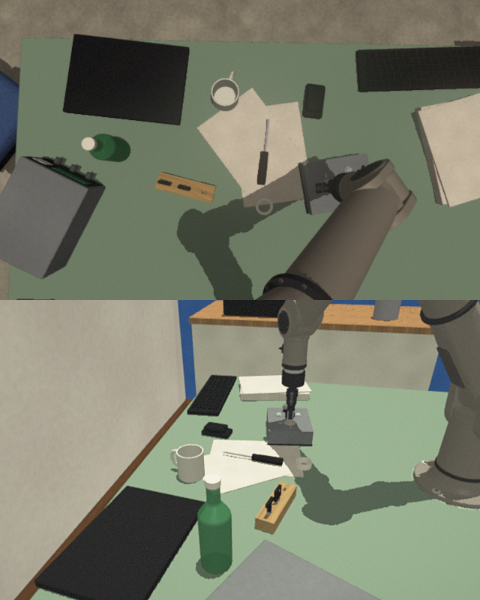

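The two other keys stand in the stand at (175,184) px in the top half of the picture, and nothing else has moved. The hold is steady, so I hand in.

```bash
python3 -c "
from h import *
job.job_done()"
```

```text
the job is handed in; nothing more can be done
```

I pulled the round-head key from the stand, pushed it home in the switch and turned it clockwise to the stop. I handed the job in at 18.6 s, with the gripper still holding the key turned; no verdict is reported.

- **Which key:** the depth profile narrowed towards the top only for the key at the −56 mm slot, so that was the round one.
- **Fully home:** the TCP stopped at z = 0.143 m, against about 0.144 expected. It did not sink further under a rock of ±1.5° or firmer pushes. The close-up shows the shoulder on the brass.
- **Turned to the stop:** the gripper turned 97°. The holding moment was steady at about 0.28 N m, well above the 0.08 N m of the spring. The arm still presses down with about 20 N.
- **Rest of the scene:** the other two keys are in the stand, and I saw nothing else moved.

**Checks that disagreed:**
- The moment readings were noisy while turning, with one dip to 0.13 N m at 95° before rising again.
- The TCP ended about 2 mm off its commanded xy, with 8–9 N sideways.
- The plug angle itself could not be measured, so the stop is inferred from the moment and the turn angle.

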